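# Pack two test tiles in the mounting jig and hold one flush

## Task

Each of the two white test tiles in the mounting jig has a gap between it and the near rail that carries the clamp screws: stand in each gap the thickest spacer bar from the tray that it will take, behind the middle of its tile and fully down on the bed, and push with that bar until the tile lies flush along the far fence. The first bar is left in its gap with its tile flush; do not let go of the second, but finish while still gripping it and pressing its tile firmly against the fence, so that the clamp screws can be tightened. One of the three bars fits neither gap: leave it standing in the tray, and leave the jar, screwdriver and caliper where they lie.

Things in the scene. Friction and masses are not known exactly. Their poses are not given: they have to be found in the camera images.
- jig: mounting jig fixed to the bench: plate 150 (x) by 240 mm (y), bed 15 mm above the bench, a tile in each half, about 55 mm from the middle. Origin: centre of the underside; x from near rail to far fence, z up. Rail: 14 mm thick, 12 mm above the bed; its clamp screws stick out of the outer side, below its top, and do not reach into the gaps. Rail face to fence face: 97 mm
- fence: aluminium fence, part of the jig, 12 mm thick, 240 mm long, 22 mm above the bed. Origin: centre of its underside, at bed height; axes as the jig's
- fence_face (a point): point at bed height in the middle of the fence's flat face that the tiles are pushed against; 55 mm from the jig's origin along its x, axes as the jig's. The face looks to the jig's -x
- rail_face (a point): point at bed height in the middle of the rail's face that looks at the tiles; -42 mm from the jig's origin along its x, axes as the jig's
- tile_wide: white ceramic test tile, 80 mm long (its y), 78 mm wide (its x), 10 mm thick, about 144 g, loose on the bed, in the left or right half; a push of 1 N slides it. Origin: middle of its lower edge on the fence side; x points at the fence, so the tile reaches to x = -78 mm. Starts 2.5 to 3.5 mm short of the fence, up to 1.2 deg askew. Flush on the fence it leaves a 19 mm gap to the rail
- tile_narrow: white ceramic test tile, 80 mm long (its y), 68 mm wide (its x), 10 mm thick, about 126 g, loose on the bed, in the left or right half; a push of 1 N slides it. Origin: middle of its lower edge on the fence side; x points at the fence, so the tile reaches to x = -68 mm. Starts 2.5 to 3.5 mm short of the fence, up to 1.2 deg askew. Flush on the fence it leaves a 29 mm gap to the rail
- tray: low open plastic tray fixed to the bench, 100 mm (x) by 270 mm (y), walls 12 mm high and 4 mm thick, floor 4 mm thick. The three bars stand in it end to end in a row along its y, in any order, 85 mm apart centre to centre. Origin: centre of the underside
- bar_thin: aluminium spacer bar 14 mm thick, 60 mm long, 36 mm high, about 78 g, standing loose in the tray. The lowest 10 mm taper by 3 mm on each broad side, so the foot is 8 mm thick; above that the broad sides are flat and upright. Origin: centre of its underside; x across the thickness, y along the length, z up. It goes into the 19 mm gap
- bar_mid: aluminium spacer bar 24 mm thick, 60 mm long, 36 mm high, about 134 g, standing loose in the tray. The lowest 10 mm taper by 3 mm on each broad side, so the foot is 18 mm thick; above that the broad sides are flat and upright. Origin: centre of its underside; x across the thickness, y along the length, z up. It goes into the 29 mm gap and is too thick for the 19 mm gap
- bar_thick: aluminium spacer bar 34 mm thick, 60 mm long, 36 mm high, about 190 g, standing loose in the tray. The lowest 10 mm taper by 3 mm on each broad side, so the foot is 28 mm thick; above that the broad sides are flat and upright. Origin: centre of its underside; x across the thickness, y along the length, z up. It fits neither gap and stays in the tray
- jar: amber glass jar with a white lid, 48 mm across, 62 mm high, standing to the right of the jig; to be left alone. Origin: centre of its underside
- screwdriver: screwdriver with black handle, 190 mm long, lying on the bench to the left of the jig; to be left alone. Origin: a point of it at bench height, x along it
- caliper: steel caliper 180 mm long, lying on the bench beyond the tray; to be left alone. Origin: under its beam, x along it
Not all that is in view belongs to the job. Leave any orange look-alike of the bar_thin alone.

How it is judged:
By the outcome, as a careful person would: the job done as asked, in the order asked, and still so for the second after the job is handed in, while the arm keeps its last pose, push and grip.
It also fails if it takes over 58 s, if anything falls off the work surface, if the arm or the gripper's body presses on something with over 40 N, if the wrist force passes 120 N, or if a joint passes its speed limit or range.

## Robot

A 6-joint arm with a two-finger parallel gripper is mounted at the origin on the work surface. World frame = base frame: x ahead of the robot, y to its left, z up, the work surface at z = 0. Lengths are in m, angles in degrees, forces in N, time in s.
With the tool pointing down it reaches from about 0.25 to 0.725 m from the base axis. Payload 9.7 kg.
Tool frame: the origin (TCP) lies between the finger pads; the fingertips stand 19 mm ahead of it and the grasp point (between the pads) is the TCP; x points along the fingers, y is the direction in which the jaws open and shut, and the axes are right-handed (so a half turn about x gives the same grasp; the last joint's range is limited). The gripper opens to 85 mm and grips with 20 to 120 N. Pads are 22 mm wide; open, the fingers measure 114 mm over their backs; the gripper's body (76 mm by 85 mm) begins 54 mm behind the grasp point. The pads swing forward as they close: fully open they stand 13 mm farther back than shut.
Start: joints at [-69.729, 4.979, 10.078, 95.1, 0, 90], TCP at [0.191, -0.516, 0.25] pointing down, gripper open.
Joint ranges: [-179.16, 179.16], [-48.56, 103.87], [-65.8, 70.77], [-126.05, 130.52], [-82.76, 87.17], [-180, 180]. Speed limits (degrees/s): [127.2, 127.2, 147.25, 180, 180, 180].

## Interface

Orientations are given as [roll, pitch, yaw] about the fixed x, y, z axes, in that order (R = Rz(yaw) Ry(pitch) Rx(roll)).
In Python, from workcell import bot gives the robot as it stands. The module is installed in compiled form; this text tells all that it offers.
- The arm moves only by the shell command python3 -m handwheel 'ROWS' [FORCE]. ROWS is JSON, a list of rows, each a list of 7 numbers: the turn, a rotation vector about the tool's x, y, z in degrees, then the shift along the tool's x, y, z in m, then the closure, from -1 (fully open) to 1 (shut), so that 0 is half open. In form: [[ax, ay, az, dx, dy, dz, fingers], ...]. A call has 1 to 20 rows; each row is the pose to reach, as a shift and turn from the pose commanded when the call began, along the tool's axes at that moment; what a row does not reach only later rows make up. A row lasts 1/8 s, in which the tool goes at most 62.5 mm and 10.7 degrees, less where a joint would pass 70% of its speed; a pose out of reach is approached as far as the arm can. A call with a gripper value outside its range is refused whole. The fingers move at their own pace and stop on an object; FORCE is the grip in N (left out, the last holds). Time passes only in rows, so rows that repeat a pose let the fingers close. It gives the time, the measured TCP pose, the force and the opening at its end, in the units of the state.
- bot.get_obs(): the state, without advancing time (a new reading comes with each control period).
- bot.camera(name): name is "side" or "top" or "wrist"; returns a dict with "frame" (400x640x3 uint8, red, green, blue), "fx", "fy", "cx", "cy" (pixels), "k1" (the pictures are not rectified: a ray, as slopes to the right and down, at radius r is drawn at 1 + k1 r^2 times it, then the intrinsics apply), "R" (3x3) and "t" (3): a world point X has camera coordinates R X + t; the wrist camera has in their place "tool_from_camera" (4x4, takes a point from camera to tool coordinates, whose origin is the TCP and whose axes are the tool frame's). Camera axes: x right, y down, z forward; pixel columns grow to the right and rows downward; lengths in m; the calibration is good to about 2 mm. A picture is of the moment at which its call begins: read the wrist's pose just before it. There is no depth.
- bot.job_done(): hands the job in, once; it reports no verdict.
Trained networks look in a picture, given as the dict that the camera call returned (one of the last four; its "shot" number tells which), for a name from the list of things; names that differ only in an ending like _2 or _b are one class to them, and where a whole thing is asked for, a point or a joint stands for the part that bears it (a point fixed in the world has none). Each returns a list of dicts, best first, with "conf" (0 to 1); they miss things now and then, are a little off and sometimes report something else, mostly with a low value. They report only what shows in the picture. A call takes as long as a camera call. They do not tell look-alikes from the thing itself.
- bot.look_for(name, picture): "bbox" ([left, top, width, height] as shares, 0 to 1, of the picture: columns of its width, rows of its height, round what is visible of it).
- bot.tip_of(name, picture): "centre" ([column, row] as shares, 0 to 1, of the picture: columns of its width, rows of its height: a listed point, or the origin of a listed thing).
The state is a dict: "time": time; "q": joint angles; "qd": joint speeds; "joint_efforts": joint torques, N m; "ee_pos": TCP position; "tcp_rot": TCP orientation; "wrist_force": force on the tool from outside, world axes, zero at the start; "torque": the same for the moment, N m; "opening": finger opening in m.
Only numpy, scipy, OpenCV 4.12 (cv2) and the standard library are available. Lean on these libraries where they do the work, as an engineer would, in place of code of your own. Each camera call takes 0.05 s, during which the arm holds its last target.

## Working session

There is one attempt and no reset: what is moved stays moved. The work goes in short steps, Python scripts to look and compute and a shell command to move; the robot and the scene stay as the last step left them, time stands still between calls to the robot, and variables do not carry over. Pictures are saved under pics/ and viewed, and the job is handed in when it is done.

```bash
mkdir -p pics; ls
cat > h.py <<'E'
import numpy as np, cv2
from workcell import bot
from scipy.spatial.transform import Rotation as Rn
def rot(rpy): return Rn.from_euler('xyz',rpy,degrees=True).as_matrix()
def cam(name):
    o=bot.get_obs(); p=bot.camera(name)
    if name=='wrist':
        T=np.array(p['tool_from_camera']); Rw=rot(o['tcp_rot'])
        Rc=Rw@T[:3,:3]; c=Rw@T[:3,3]+np.array(o['ee_pos'])
        p['Rcw']=Rc; p['c']=c
    else:
        R=np.array(p['R']);p['Rcw']=R.T;p['c']=-R.T@np.array(p['t'])
    return p
def ray(p,uv):
    x=(uv[0]-p['cx'])/p['fx'];y=(uv[1]-p['cy'])/p['fy']
    rd=np.hypot(x,y); r=rd
    for _ in range(30): r=rd/(1+p['k1']*r*r)
    s=r/rd if rd>0 else 1
    d=p['Rcw']@np.array([x*s,y*s,1.]); return p['c'],d/np.linalg.norm(d)
def onz(p,uv,z):
    c,d=ray(p,uv); return c+d*(z-c[2])/d[2]
def proj(p,X):
    v=p['Rcw'].T@(np.array(X)-p['c']);x,y=v[0]/v[2],v[1]/v[2];k=1+p['k1']*(x*x+y*y)
    return np.array([p['fx']*x*k+p['cx'],p['fy']*y*k+p['cy']])
def tri(rays):
    A=np.zeros((3,3));b=np.zeros(3)
    for c,d in rays:
        M=np.eye(3)-np.outer(d,d);A+=M;b+=M@c
    return np.linalg.solve(A,b)
def save(p,n): cv2.imwrite('pics/'+n,cv2.cvtColor(p['frame'],cv2.COLOR_RGB2BGR))
E
python3 - <<'E'
from h import *
import pickle
np.set_printoptions(precision=4,suppress=True)
o=bot.get_obs(); print(o['time'],o['ee_pos'],o['tcp_rot'],o['opening'])
names=['jig','fence_face','rail_face','tile_wide','tile_narrow','tray','bar_thin','bar_mid','bar_thick','jar']
P={}
for n in ('top','side'):
    p=cam(n);save(p,n+'0.png');P[n]=p;print(n,p['c'],p['fx'],p['k1'])
    for m in names:
        r=bot.tip_of(m,p)
        print(m,[(np.round(np.array(q['centre'])*[640,400],1).tolist(),round(q['conf'],2)) for q in r[:3]])
pickle.dump(P,open('P0.pkl','wb'))
print(bot.get_obs()['time'])
E
```

```text
pics
0.0 [ 0.1905 -0.5157  0.2496] [-90.2717  89.9223 109.9951] 0.08556909160046328
top [0.4348 0.0009 1.6753] 499.8198108994199 -0.042978457720268724
jig [([279.2, 188.2], 0.56)]
fence_face [([276.3, 171.4], 0.61)]
rail_face [([279.9, 198.2], 0.95)]
tile_wide [([292.7, 168.0], 0.65)]
tile_narrow [([258.8, 171.9], 0.68)]
tray [([390.5, 207.3], 0.72)]
bar_thin [([408.0, 216.3], 0.64), ([402.8, 251.9], 0.62), ([449.4, 213.6], 0.59)]
bar_mid [([388.8, 206.4], 0.52), ([192.8, 252.4], 0.39)]
bar_thick [([363.5, 205.9], 0.62), ([384.5, 154.7], 0.48)]
jar [([337.3, 160.1], 0.66)]
side [ 0.1172 -0.7631  0.9032] 437.02591823955646 -0.10122534092446264
jig [([368.9, 305.8], 0.33)]
fence_face []
rail_face []
tile_wide [([356.8, 279.0], 0.39)]
tile_narrow []
tray [([358.3, 280.0], 0.76)]
bar_thin [([366.6, 307.2], 0.74)]
bar_mid [([361.6, 283.5], 0.82), ([414.8, 254.2], 0.22)]
bar_thick [([345.8, 258.8], 0.87)]
jar [([376.6, 217.9], 0.8)]
1.1
```

View pics/top0.png

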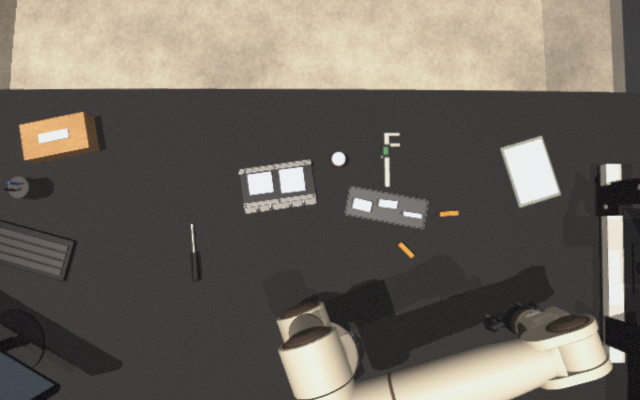

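View pics/side0.png

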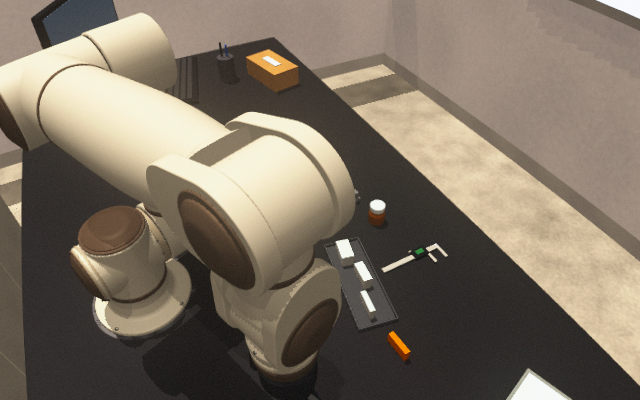

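Run:
```python
from h import *
import pickle
P=pickle.load(open('P0.pkl','rb'))
for n,(a,b,c,d) in {'top':(220,140,470,270),'side':(310,190,470,340)}.items():
    f=P[n]['frame'][b:d,a:c]
    s=min(800/f.shape[1],600/f.shape[0]);f=cv2.resize(f,None,fx=s,fy=s,interpolation=cv2.INTER_CUBIC)
    cv2.imwrite(f'pics/{n}0c.png',f[:,:,::-1]);print(s)
```

```text
3.2
4.0
```

View pics/top0c.png

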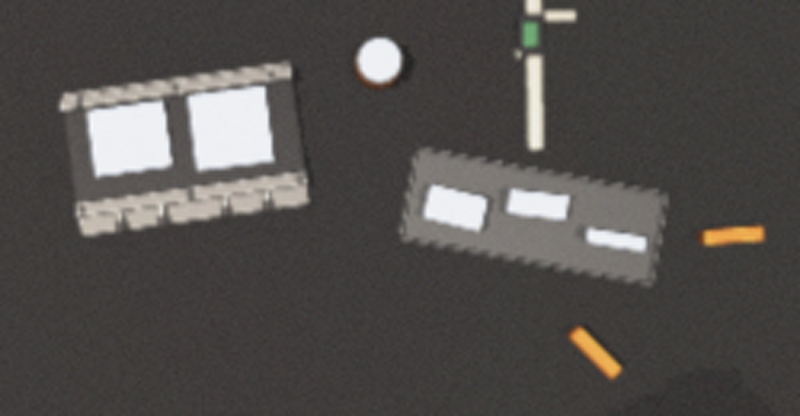

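View pics/side0c.png

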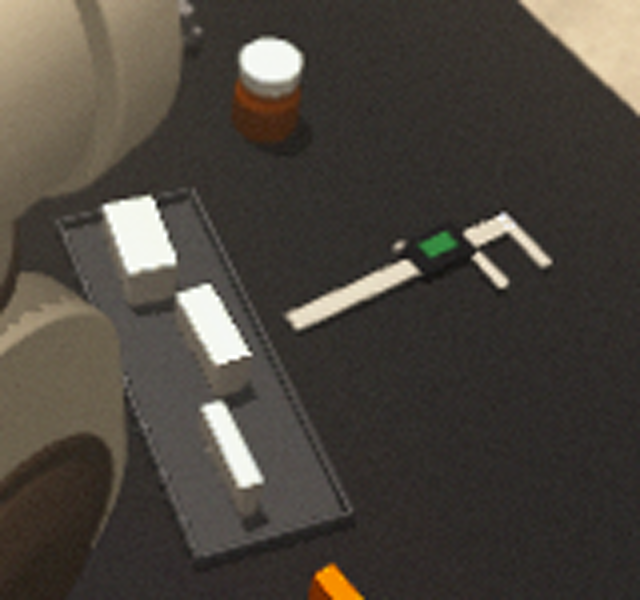

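Run:
```python
from h import *
import pickle
np.set_printoptions(precision=4,suppress=True)
P=pickle.load(open('P0.pkl','rb'));p=P['top']
C=lambda x,y:(220+x/3.2,140+y/3.2)
for n,u,z in [('thick',(456,208),.04),('mid',(538,205),.04),('thin',(616,240),.04),('tileL(narrow)',(130,138),.025),('tileR(wide)',(232,128),.025),('jar',(379,61),.062),('trayTL',(418,150),.012),('trayTR',(667,193),.012),('trayBL',(402,238),.012),('trayBR',(652,284),.012),('fenceL',(65,98),.037),('fenceR',(291,68),.037)]:
    print(n,onz(p,C(*u),z))
o=bot.get_obs();print(rot(o['tcp_rot']))
w=cam('wrist');print(w['tool_from_camera'],w['fx'],w['cx'],w['cy'],w['k1'])
```

```text
thick [ 0.5008 -0.1309  0.04  ]
mid [ 0.5044 -0.2149  0.04  ]
thin [ 0.4691 -0.2947  0.04  ]
tileL(narrow) [0.5718 0.2056 0.025 ]
tileR(wide) [0.5828 0.1    0.025 ]
jar [ 0.6487 -0.0508  0.062 ]
trayTL [ 0.5622 -0.0935  0.012 ]
trayTR [ 0.519  -0.3532  0.012 ]
trayBL [ 0.4704 -0.0771  0.012 ]
trayBR [ 0.4242 -0.3371  0.012 ]
fenceL [0.6117 0.2719 0.037 ]
fenceR [0.6442 0.039  0.037 ]
[[-0.      0.3464 -0.9381]
 [ 0.     -0.9381 -0.3464]
 [-1.     -0.      0.    ]]
[[-0.0002 -0.2652  0.9642 -0.1237]
 [ 1.     -0.0011 -0.0001 -0.0013]
 [ 0.0011  0.9642  0.2652 -0.0661]
 [ 0.      0.      0.      1.    ]] 299.476867955432 319.4234821234751 202.21774554412733 -0.042379472335477536
```

```bash
python3 -m handwheel '[[-59.7,0,0,0.03,-0.111,-0.338,0],[-59.7,0,0,0.03,-0.111,-0.338,0],[-59.7,0,0,0.03,-0.111,-0.338,0],[-59.7,0,0,0.03,-0.111,-0.338,0],[-59.7,0,0,0.03,-0.111,-0.338,0],[-59.7,0,0,0.03,-0.111,-0.338,0],[-59.7,0,0,0.03,-0.111,-0.338,0],[-59.7,0,0,0.03,-0.111,-0.338,0]]' 80
cat > look.py <<'E'
import sys,pickle
from h import *
np.set_printoptions(precision=4,suppress=True)
tag=sys.argv[1]; names=sys.argv[2:]
o=bot.get_obs();print(o['time'],o['ee_pos'],o['wrist_force'],o['opening']);print(rot(o['tcp_rot']))
p=cam('wrist');save(p,tag+'.png');pickle.dump(p,open(tag+'.pkl','wb'))
for m in names:
    r=bot.tip_of(m,p);print(m,[(np.round(np.array(q['centre'])*[640,400],1).tolist(),round(q['conf'],2)) for q in r[:3]])
E
python3 look.py w1 bar_thin bar_mid bar_thick tray
```

```text
time: 2.15
ee_pos: [0.469, -0.2948, 0.2203]
tcp_rot: [-58.3, 90.0, -158.4]
wrist_force: [-1.2, -0.3, 1.5]
opening: 0.0427
2.15 [ 0.469  -0.2948  0.2203] [-1.1558 -0.2672  1.5486] 0.042657736712570477
[[-0.0003  0.9846 -0.1745]
 [-0.0001 -0.1745 -0.9846]
 [-1.     -0.0003  0.0002]]
bar_thin [([321.9, 181.8], 0.84), ([220.5, 176.1], 0.79), ([339.8, 273.3], 0.63)]
bar_mid [([341.0, 105.6], 0.94)]
bar_thick [([327.8, 22.2], 0.83)]
tray [([328.5, 105.9], 0.81), ([339.9, 104.6], 0.3)]
```

View pics/w1.png

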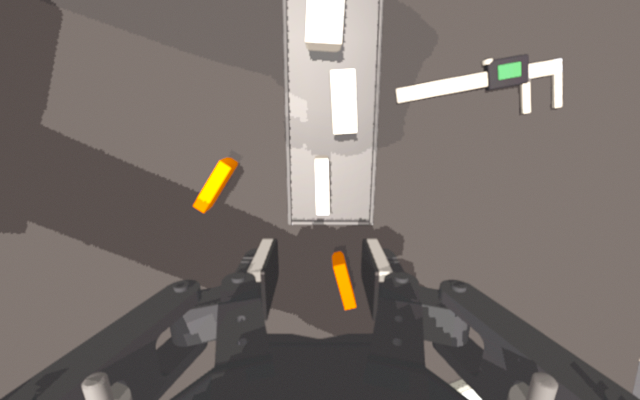

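```bash
python3 -m handwheel '[[0,0,0,0.05,0,0.0,0],[0,0,0,0.1,0,0.0,0],[0,0,0,0.1,0,0,0]]'
python3 look.py w2 bar_thin bar_mid
cat > quad.py <<'E'
import sys,pickle
from h import *
np.set_printoptions(precision=4,suppress=True)
# bright blob near seed -> minAreaRect corners
def quad(p,seed,thr=150,dbg=None):
    f=p['frame'];m=(f.min(2)>thr).astype(np.uint8)
    n,l,s,c=cv2.connectedComponentsWithStats(m,connectivity=4)
    i=l[int(seed[1]),int(seed[0])]
    cs,_=cv2.findContours((l==i).astype(np.uint8),cv2.RETR_EXTERNAL,cv2.CHAIN_APPROX_NONE)
    h=max(cs,key=cv2.contourArea);r=cv2.minAreaRect(h)
    return s[i],r,cv2.boxPoints(r)
E
python3 - <<'E'
from quad import *
for t,s in (('w1',(322,187)),('w2',None)):
    p=pickle.load(open(t+'.pkl','rb'))
    f=p['frame'].min(2)
    if s: print(f[187,312:335],f[150:165,322],f[210:222,322]);print(quad(p,s))
E
```

```text
time: 2.78
ee_pos: [0.4669, -0.2939, 0.117]
tcp_rot: [-112.4, 89.6, 147.5]
wrist_force: [-0.3, 0.4, 0.8]
opening: 0.0429
2.775 [ 0.4669 -0.2939  0.117 ] [-0.2598  0.3899  0.7597] 0.04290665044706936
[[-0.0055  0.9845 -0.1752]
 [ 0.0035 -0.1752 -0.9845]
 [-1.     -0.0061 -0.0025]]
bar_thin [([351.1, 326.0], 0.81), ([323.6, 207.5], 0.71), ([186.8, 204.5], 0.59)]
bar_mid [([352.9, 99.7], 0.62)]
[203 201 208 255 255 255 255 255 255 255 255 255 255 255 255 255 255 200
 155 194 200 200 199] [184 183 184 181 179 174 169 180 242 255 255 255 255 255 255] [255 255 255 255 255 248 190 183 153 113  87  94]
(array([  283,     0,    96,   225, 18556], dtype=int32), ((330.5, 112.0), (224.0, 95.0), 90.0), array([[283.,   0.],
       [378.,   0.],
       [378., 224.],
       [283., 224.]], dtype=float32))
```

View pics/w2.png

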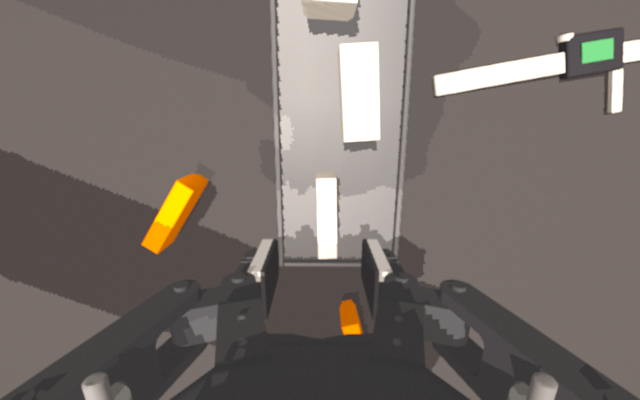

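Run:
```python
from quad import *
R=[]
for t,s,s2 in (('w1',(322,187),(344,100)),('w2',(327,215),(360,95))):
    p=pickle.load(open(t+'.pkl','rb'))
    for nm,q in (('thin',s),('mid',s2)):
        for thr in (222,235):
            st,r,b=quad(p,q,thr);print(t,nm,thr,st,np.round(r[0],1),np.round(r[1],1),round(r[2],1))
        print(np.round(b,1).tolist())
        print('at z.04:',onz(p,r[0],.04))
p=pickle.load(open('w2.pkl','rb'))
f=p['frame'][150:280,260:420];cv2.imwrite('pics/w2c.png',cv2.resize(f,None,fx=4.5,fy=4.5,interpolation=cv2.INTER_CUBIC)[:,:,::-1])
```

```text
w1 thin 222 [314 158  16  58 839] [321.6 186.5] [57.3 14.4] 88.4
w1 thin 235 [314 158  16  58 818] [321.5 186.5] [57.3 14.2] 88.7
[[313.70001220703125, 158.10000610351562], [327.8999938964844, 157.6999969482422], [329.20001220703125, 215.0], [315.0, 215.3000030517578]]
at z.04: [ 0.4697 -0.294   0.04  ]
w1 mid 222 [ 330   68   28   67 1680] [343.8 100.7] [65.4 26.2] 87.0
w1 mid 235 [ 330   68   28   66 1646] [343.7 100.7] [65.  25.7] 87.3
[[329.29998779296875, 68.80000305175781], [354.8999938964844, 67.5999984741211], [358.0, 132.60000610351562], [332.3999938964844, 133.8000030517578]]
at z.04: [ 0.5056 -0.2141  0.04  ]
w2 thin 222 [ 316  178   21   80 1536] [326.4 217.5] [79.4 19.6] 88.6
w2 thin 235 [ 316  178   21   80 1494] [326.3 217.6] [78.9 19.3] 88.7
[[315.79998779296875, 178.39999389648438], [335.1000061035156, 177.89999389648438], [336.8999938964844, 256.79998779296875], [317.6000061035156, 257.20001220703125]]
at z.04: [ 0.47  -0.293  0.04 ]
w2 mid 222 [ 339   42   41  100 3719] [360.8  91.2] [98.6 39.1] 87.2
w2 mid 235 [ 340   42   40  100 3664] [359.7  91.4] [98.7 38.2] 88.8
[[339.6000061035156, 42.5], [377.79998779296875, 41.70000076293945], [379.8999938964844, 140.39999389648438], [341.70001220703125, 141.1999969482422]]
at z.04: [ 0.5053 -0.2138  0.04  ]
```

View pics/w2c.png

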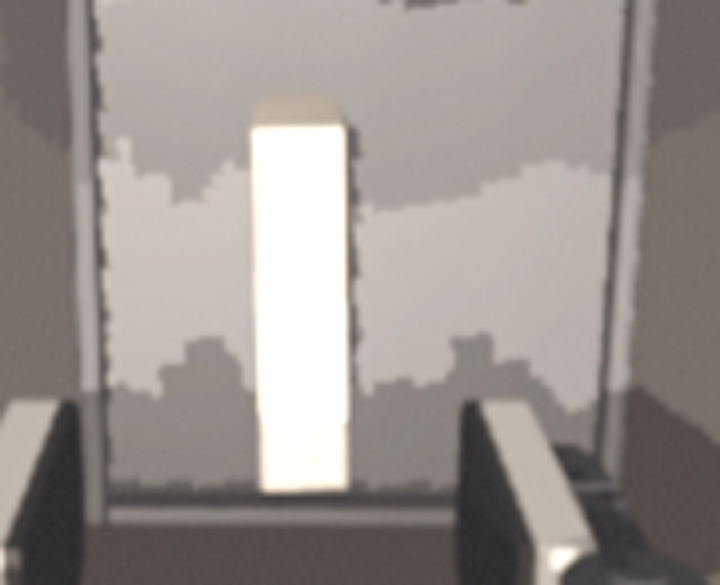

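Run:
```python
from quad import *
p=[pickle.load(open(t+'.pkl','rb')) for t in ('w1','w2')]
for nm,a,b in (('thin',(321.5,186.5),(326.4,217.5)),('mid',(343.7,100.7),(359.7,91.4))):
    X=tri([ray(p[0],a),ray(p[1],b)]);print(nm,X)
for k,c in (('thin',[[(320.75,157.9),(322.1,215.2)],[(325.5,178.1),(327.2,257)]]),('mid',[[(342.1,68.2),(345.2,133.2)],[(358.7,42),(360.8,140.8)]])):
    for i in (0,1):
        A,B=[onz(p[i],x,.04) for x in c[i]];d=A-B;print(k,A,B,np.linalg.norm(d),'yaw of bar x',np.degrees(np.arctan2(d[1],d[0]))-90, (A+B)/2)
o=bot.get_obs();print(o['ee_pos'],rot(o['tcp_rot']),o['q'])
```

```text
thin [ 0.4696 -0.2959  0.0308]
mid [ 0.5059 -0.2137  0.0355]
thin [ 0.4741 -0.2646  0.04  ] [ 0.4649 -0.3248  0.04  ] 0.06090822767492046 yaw of bar x -8.697084811671559 [ 0.4695 -0.2947  0.04  ]
thin [ 0.4743 -0.2651  0.04  ] [ 0.4655 -0.3231  0.04  ] 0.05861293686248996 yaw of bar x -8.628070960200617 [ 0.4699 -0.2941  0.04  ]
mid [ 0.5088 -0.1847  0.04  ] [ 0.5023 -0.2448  0.04  ] 0.060434334003911766 yaw of bar x -6.174292686662056 [ 0.5055 -0.2147  0.04  ]
mid [ 0.5089 -0.1851  0.04  ] [ 0.5015 -0.2446  0.04  ] 0.059950283240978994 yaw of bar x -7.101519225943221 [ 0.5052 -0.2148  0.04  ]
[ 0.4698 -0.2955  0.1229] [[ 0.0024  0.9846 -0.1747]
 [-0.0015 -0.1747 -0.9846]
 [-1.      0.0027  0.0011]] [-32.1656   4.8807  -4.1103  80.8436   0.0001  67.8966]
```

```bash
python3 -m handwheel '[[-1.4,0,0,0.04,0.0006,-0.0005,0],[-1.4,0,0,0.07,0.0006,-0.0005,0],[-1.4,0,0,0.083,0.0006,-0.0005,0],[-1.4,0,0,0.083,0.0006,-0.0005,0],[-1.4,0,0,0.083,0.0006,-0.0005,0],[-1.4,0,0,0.083,0.0006,-0.0005,1],[-1.4,0,0,0.083,0.0006,-0.0005,1],[-1.4,0,0,0.083,0.0006,-0.0005,1],[-1.4,0,0,0.083,0.0006,-0.0005,1]]' 60
python3 look.py w3
```

```text
time: 4.05
ee_pos: [0.4703, -0.2946, 0.0383]
tcp_rot: [67.4, 89.9, -31.2]
wrist_force: [-0.6, 0.3, 5.9]
opening: 0.0128
4.05 [ 0.4703 -0.2946  0.0383] [-0.649   0.2807  5.9354] 0.012832715384172171
[[ 0.0014  0.9887 -0.1501]
 [-0.0009 -0.1501 -0.9887]
 [-1.      0.0015  0.0006]]
```

View pics/w3.png

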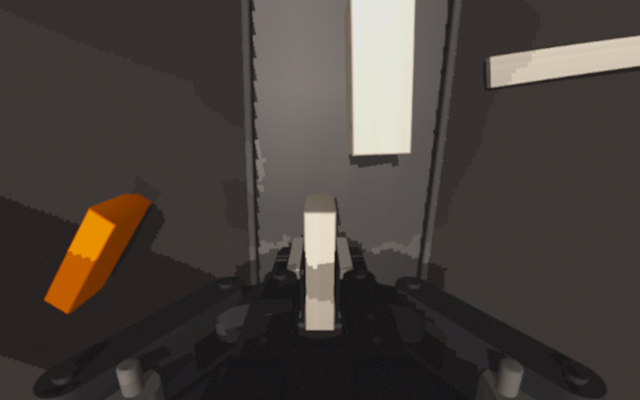

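```bash
python3 -m handwheel '[[0,0,0,-0.04,0,0,1],[0,0,0,-0.1,0,0,1],[-5,0,0,-0.15,0.003,-0.05,1],[-16.6,0,0,-0.18,0.0086,-0.41,1],[-16.6,0,0,-0.18,0.0086,-0.41,1],[-16.6,0,0,-0.18,0.0086,-0.41,1],[-16.6,0,0,-0.18,0.0086,-0.41,1],[-16.6,0,0,-0.18,0.0086,-0.41,1],[-16.6,0,0,-0.18,0.0086,-0.41,1],[-16.6,0,0,-0.18,0.0086,-0.41,1],[-16.6,0,0,-0.18,0.0086,-0.41,1],[-16.6,0,0,-0.18,0.0086,-0.41,1],[-16.6,0,0,-0.18,0.0086,-0.41,1]]'
python3 look.py w4 tile_wide tile_narrow fence_face rail_face jig
```

```text
time: 5.72
ee_pos: [0.5398, 0.1086, 0.2174]
tcp_rot: [75.5, 90.0, -6.6]
wrist_force: [-0.7, 0.0, -1.5]
opening: 0.0125
5.725 [0.5398 0.1086 0.2174] [-0.6533  0.0461 -1.5314] 0.012490648889257622
[[ 0.0001  0.9906  0.137 ]
 [-0.      0.137  -0.9906]
 [-1.      0.0001  0.    ]]
tile_wide [([392.8, 196.6], 0.73)]
tile_narrow [([397.6, 95.7], 0.84)]
fence_face [([400.8, 151.9], 0.94), ([340.9, 148.8], 0.38), ([401.7, 149.9], 0.34)]
rail_face [([306.9, 149.1], 0.84)]
jig [([345.9, 147.9], 0.97)]
```

View pics/w4.png

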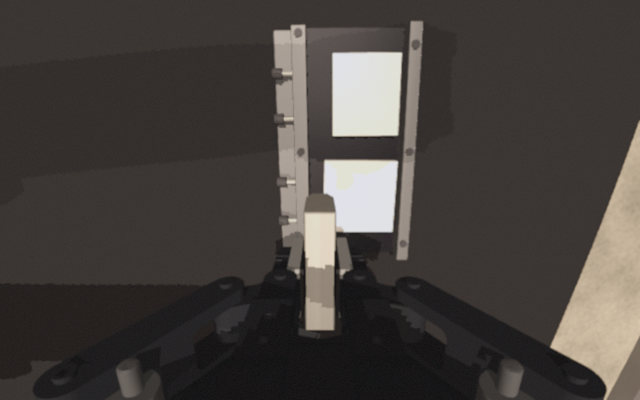

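```bash
python3 -m handwheel '[[0,0,0,0.05,-0.02,0.05,1],[0,0,0,0.06,-0.02,0.05,1],[0,0,0,0.06,-0.02,0.05,1],[0,0,0,0.06,-0.02,0.05,1],[0,0,0,0.06,-0.02,0.05,1]]'
python3 look.py w5 tile_wide tile_narrow fence_face rail_face jig
python3 - <<'E'
from h import *
import pickle
p=pickle.load(open('w5.pkl','rb'));f=p['frame'][0:300,240:640]
cv2.imwrite('pics/w5c.png',cv2.resize(f,None,fx=2,fy=2,interpolation=cv2.INTER_CUBIC)[:,:,::-1])
E
```

```text
time: 6.65
ee_pos: [0.5276, 0.058, 0.1584]
tcp_rot: [90.6, 89.9, 8.6]
wrist_force: [-0.7, 0.7, -0.3]
opening: 0.013
6.65 [0.5276 0.058  0.1584] [-0.7121  0.7136 -0.339 ] 0.012962266263656624
[[ 0.0016  0.9902  0.1394]
 [ 0.0002  0.1394 -0.9902]
 [-1.      0.0017 -0.    ]]
tile_wide [([431.2, 161.7], 0.84)]
tile_narrow [([440.6, 28.4], 0.89)]
fence_face [([440.8, 99.2], 0.8)]
rail_face [([327.2, 97.2], 0.66)]
jig [([369.2, 100.0], 0.9)]
```

View pics/w5c.png

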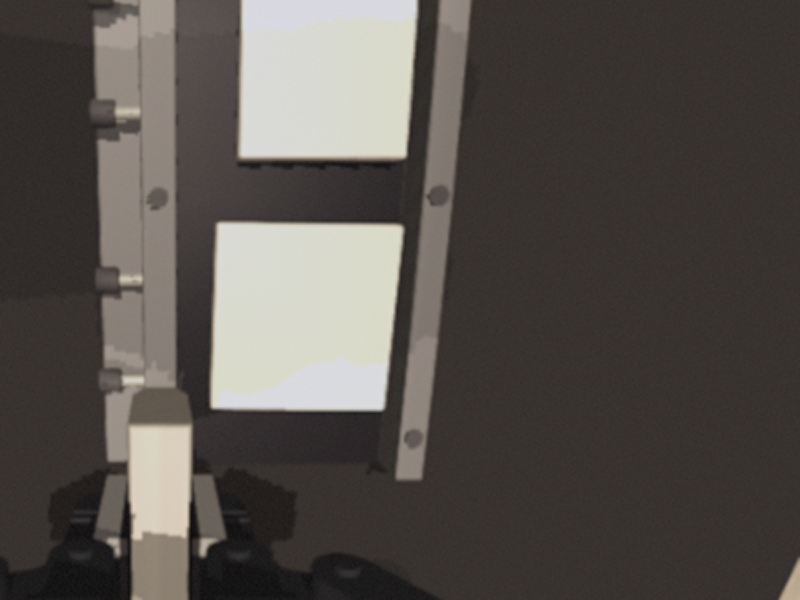

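```bash
cat > meas.py <<'E'
from quad import *
def sub(row,c0,c1,sign):
    # sharpest smooth step in row between c0,c1, sign +1 dark->bright
    g=cv2.GaussianBlur(row.astype(np.float32).reshape(1,-1),(5,1),1)[0]
    d=np.gradient(g)*sign; i=c0+int(np.argmax(d[c0:c1]))
    den=d[i-1]-2*d[i]+d[i+1]; o=0.5*(d[i-1]-d[i+1])/den if den else 0
    return i+np.clip(o,-1,1),d[i]
def vline(p,rows,guess,sign,z,w=6,mind=4):
    f=cv2.cvtColor(p['frame'],cv2.COLOR_RGB2GRAY).astype(np.float32);X=[]
    for r in rows:
        g=guess(r);c,d=sub(f[r],int(g-w),int(g+w+1),sign)
        if d>mind: X.append(onz(p,(c,r),z))
    X=np.array(X)
    for _ in range(3):
        k=np.polyfit(X[:,1],X[:,0],1);e=X[:,0]-np.polyval(k,X[:,1]);m=abs(e)<2.5*np.median(abs(e))+1e-5;X=X[m]
    return k,len(X),e.std()
E
python3 - <<'E'
from meas import *
L=lambda x0,y0,x1,y1:(lambda r:x0+(x1-x0)*(r-y0)/(y1-y0))
def rep(n,p,it):
    print(n)
    out={}
    for nm,rows,g,s,z in it:
        k,c,e=vline(p,rows,g,s,z)
        out[nm]=k
        print(nm,'yaw',round(-np.degrees(np.arctan(k[0])),2),'n',c,'sd mm',round(e*1e3,2),'x@y=.1:',np.round(np.polyval(k,.1),4),'x@.2',np.round(np.polyval(k,.2),4))
p=pickle.load(open('w5.pkl','rb'))
C=lambda a,b,c,d:L(240+a/2,b/2,240+c/2,d/2)
rep('w5',p,[('rail',range(5,185),C(175,0,175,370),-1,.027),
 ('fence',range(5,225),C(440,0,397,475),1,.037),
 ('wide near',range(115,200),C(216,225,211,405),1,.025),('wide far',range(116,200),C(403,228,385,408),-1,.025),
 ('narrow near',range(5,75),C(241,0,238,155),1,.025),('narrow far',range(5,75),C(416,0,406,155),-1,.025)])
p=pickle.load(open('w4.pkl','rb'))
rep('w4',p,[('rail',range(40,185),L(304,30,308,190),-1,.027),
 ('fence',range(40,230),L(410,30,398,240),1,.037),
 ('wide near',range(163,193),L(324,163,324,190),1,.025),('wide far',range(165,228),L(397,163,393,230),-1,.025),
 ('narrow near',range(58,132),L(333,55,333,135),1,.025),('narrow far',range(58,132),L(402,55,398,135),-1,.025)])
a=pickle.load(open('w4.pkl','rb'));b=pickle.load(open('w5.pkl','rb'))
for n,u,v in (('fence face',(400.8,151.9),(440.8,99.2)),('rail face',(306.9,149.1),(327.2,97.2)),('wide',(392.8,196.6),(431.2,161.7)),('narrow',(397.6,95.7),(440.6,28.4))):
    print(n,tri([ray(a,u),ray(b,v)]),onz(a,u,.015),onz(b,v,.015))
# corners tri
for s in ((300,100),): pass
for t,q in (('w4',[(360,180),(365,95)]),('w5',[(385,160),(400,40)])):
    p=pickle.load(open(t+'.pkl','rb'))
    for s in q:
        f=p['frame'];m=(f.min(2)>130).astype(np.uint8);n,l,st,c=cv2.connectedComponentsWithStats(m,connectivity=4);i=l[s[1],s[0]]
        print(t,s,st[i])
E
```

```text
w5
rail yaw 8.57 n 145 sd mm 0.03 x@y=.1: 0.5275 x@.2 0.5125
fence yaw 8.35 n 204 sd mm 0.06 x@y=.1: 0.6255 x@.2 0.6108
wide near yaw 7.24 n 85 sd mm 0.08 x@y=.1: 0.5438 x@.2 0.5311
wide far yaw 7.42 n 76 sd mm 0.07 x@y=.1: 0.6227 x@.2 0.6097
narrow near yaw 8.42 n 69 sd mm 0.06 x@y=.1: 0.5533 x@.2 0.5385
narrow far yaw 8.39 n 60 sd mm 0.05 x@y=.1: 0.6222 x@.2 0.6074
w4
rail yaw 8.55 n 113 sd mm 0.05 x@y=.1: 0.5275 x@.2 0.5125
fence yaw 8.32 n 157 sd mm 0.06 x@y=.1: 0.6255 x@.2 0.6108
wide near yaw 6.45 n 25 sd mm 0.05 x@y=.1: 0.5434 x@.2 0.5321
wide far yaw 7.38 n 63 sd mm 0.12 x@y=.1: 0.6231 x@.2 0.6101
narrow near yaw 8.41 n 74 sd mm 0.02 x@y=.1: 0.5534 x@.2 0.5386
narrow far yaw 8.57 n 66 sd mm 0.07 x@y=.1: 0.6227 x@.2 0.6077
fence face [0.6186 0.1562 0.0175] [0.6212 0.1551 0.015 ] [0.6175 0.1574 0.015 ]
rail face [0.5206 0.1446 0.0211] [0.5201 0.1441 0.015 ] [0.5211 0.145  0.015 ]
wide [0.6247 0.1032 0.0071] [0.6225 0.1048 0.015 ] [0.6216 0.1038 0.015 ]
narrow [0.6062 0.2121 0.0124] [0.6062 0.2115 0.015 ] [0.6047 0.2115 0.015 ]
w4 (360, 180) [  274    25   124   245 11291]
w4 (365, 95) [ 332   52   70   84 5731]
w5 (385, 160) [ 345  111   97   94 8409]
w5 (400, 40) [ 359    0   90   79 6778]
```

Run:
```python
from meas import *
p=pickle.load(open('w5.pkl','rb'));f=p['frame']
g=cv2.cvtColor(f,cv2.COLOR_RGB2GRAY).astype(np.float32)
th=np.radians(8.45);e=np.array([-np.sin(th),np.cos(th)]);ex=np.array([np.cos(th),np.sin(th)])
def hl(p,cols,r,s,z=.025):
    g=cv2.cvtColor(p['frame'],cv2.COLOR_RGB2GRAY).astype(np.float32);v=[]
    for c in cols:
        rr,d=sub(g[:,c],r-6,r+7,s); v.append(onz(p,(c,rr),z)[:2]@e)
    return np.median(v)
a=hl(p,range(355,430,5),111,1);b=hl(p,range(355,425,5),204,-1);print('wide',a,b,a-b,(a+b)/2)
n=hl(p,range(368,440,5),78,-1)
p4=pickle.load(open('w4.pkl','rb'))
n1=hl(p4,range(340,395,5),52,1);n2=hl(p4,range(340,395,5),136,-1);w1=hl(p4,range(335,390,5),160,1)
w2=hl(p4,range(345,390,5),232,-1);print('w4 narrow',n1,n2,n1-n2,(n1+n2)/2,'wide',w1,w2,(w1+w2)/2,'w5 narrow bottom',n)
# rail, tile x in jig axis
R=np.array([.5275,.1])@ex; print('rail s',R)
# bar in tool: top of held bar in w5 : face at rows 212.. cols
gg=f[235,290:350].min(1);print(gg)
for pp,nm in ((p,'w5'),(p4,'w4')):
    o=[]
    for r in (215,225,235,245):
        G=cv2.cvtColor(pp['frame'],cv2.COLOR_RGB2GRAY).astype(np.float32)
        l,_=sub(G[r],298,312,1);q,_=sub(G[r],328,345,-1);o.append((l,q))
    print(nm,np.round(o,1).tolist())
    rr,d=sub(G[:,320],200,222,1);print('end row',rr,d); rb,d=sub(G[:,320],315,345,-1);print('low end',rb,d)
    T=np.array(pp['tool_from_camera'])
    # intersect pixel ray with tool plane x = -h (bar top)
    for uv in ((o[1][0],225),(o[1][1],225),(320,rr),(320,rb)):
        q=dict(pp);q['Rcw']=T[:3,:3];q['c']=T[:3,3];c,dd=ray(q,uv)
        X=c+dd*((-0.002)-c[0])/dd[0];print(X)
```

```text
wide 0.05488028515038487 -0.025684003814236262 0.08056428896462113 0.014598140668074305
w4 narrow 0.1604915044963838 0.08014866628843807 0.08034283820794573 0.12032008539241093 wide 0.05571773191836734 -0.025914131269970032 0.014901800324198654 w5 narrow bottom 0.0799537130340165
rail s 0.536468338037283
[ 33  37  37  28  32  37  42  40  44  44  48  48  47  71 121 166 188 190
 189 190 191 192 193 193 194 193 194 193 192 190 188 188 186 188 187 188
 188 187 187 188 188 188 190 187 161 111  53  27  31  30  27  33  29  28
  31  36  45  47  46  46]
w5 [[304.5, 335.20001220703125], [304.79998779296875, 335.20001220703125], [303.8999938964844, 335.1000061035156], [304.3999938964844, 334.3999938964844]]
end row 212.18628 28.857746
low end 329.71393 32.238155
[-0.002  -0.0075 -0.0244]
[-0.002   0.0056 -0.0244]
[-0.002  -0.0009 -0.0302]
[-0.002  -0.001   0.0291]
w4 [[304.6000061035156, 333.3999938964844], [304.79998779296875, 333.3999938964844], [304.29998779296875, 335.1000061035156], [304.3999938964844, 334.5]]
end row 212.10869 29.287605
low end 329.78238 40.171555
[-0.002  -0.0075 -0.0244]
[-0.002   0.0048 -0.0244]
[-0.002  -0.0009 -0.0303]
[-0.002  -0.001   0.0291]
```

Run:
```python
from h import *
np.set_printoptions(precision=4,suppress=True)
o=bot.get_obs();R=rot(o['tcp_rot']);print(o['ee_pos'],R,np.degrees(np.arctan2(R[1,1],R[0,1])))
print(R.T@(np.array([.5382,.0943,.067])-o['ee_pos']))
```

```text
[0.5271 0.0576 0.1575] [[ 0.0002  0.9903  0.139 ]
 [ 0.      0.139  -0.9903]
 [-1.      0.0003  0.    ]] 7.987449128710266
[ 0.0905  0.0161 -0.0348]
```

```bash
python3 -m handwheel '[[-0.45,0,0,0.0,0.016,-0.0348,1],[-0.45,0,0,0.05,0.016,-0.0348,1],[-0.45,0,0,0.0905,0.016,-0.0348,1],[-0.45,0,0,0.0905,0.016,-0.0348,1],[-0.45,0,0,0.0905,0.016,-0.0348,1],[-0.45,0,0,0.0905,0.016,-0.0348,1]]'
python3 look.py w6
python3 - <<'E'
from h import *
import pickle
p=pickle.load(open('w6.pkl','rb'));f=p['frame'][100:400,200:600]
cv2.imwrite('pics/w6c.png',cv2.resize(f,None,fx=2,fy=2,interpolation=cv2.INTER_CUBIC)[:,:,::-1])
E
```

```text
time: 7.7
ee_pos: [0.5392, 0.0943, 0.069]
tcp_rot: [92.1, 89.8, 10.5]
wrist_force: [0.2, -0.5, -0.8]
opening: 0.0129
7.7 [0.5392 0.0943 0.069 ] [ 0.2332 -0.5006 -0.7801] 0.012890810911576137
[[ 0.0031  0.9892  0.1463]
 [ 0.0006  0.1463 -0.9892]
 [-1.      0.0032 -0.0001]]
```

View pics/w6.png

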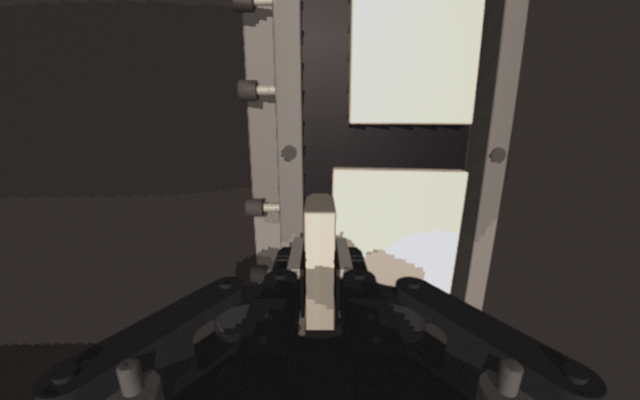

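View pics/w6c.png

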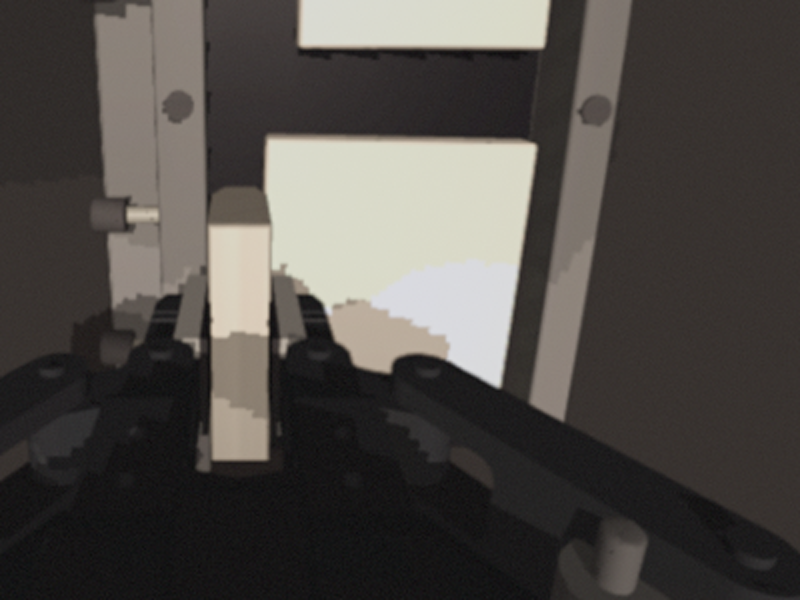

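```bash
python3 look.py w7
python3 - <<'E'
from meas import *
p=pickle.load(open('w7.pkl','rb'));T=np.array(p['tool_from_camera'])
q=dict(p);q['Rcw']=T[:3,:3];q['c']=T[:3,3]
G=cv2.cvtColor(p['frame'],cv2.COLOR_RGB2GRAY).astype(np.float32)
zt=bot.get_obs()['ee_pos'][2]
def line(rows,g,s,z,w=6):
    X=[]
    for r in rows:
        c,d=sub(G[r],int(g(r))-w,int(g(r))+w+1,s)
        if d<4: continue
        a,b=ray(q,(c,r));X.append(a+b*((zt-z)-a[0])/b[0])
    X=np.array(X);k=np.polyfit(X[:,2],X[:,1],1);e=X[:,1]-np.polyval(k,X[:,2])
    for _ in range(3):
        m=abs(e)<2.5*np.median(abs(e))+1e-5;X=X[m];k=np.polyfit(X[:,2],X[:,1],1);e=X[:,1]-np.polyval(k,X[:,2])
    print('tool y at z=0: %.2f mm, slope deg %.2f n %d sd %.2f'%(k[1]*1e3,np.degrees(np.arctan(k[0])),len(X),e.std()*1e3))
L=lambda x0,y0,x1,y1:(lambda r:x0+(x1-x0)*(r-y0)/(y1-y0))
line(range(5,195),L(302,0,304,200),-1,.027)
line(range(172,192),L(333,170,332,195),1,.025)
line(range(172,300),L(467,172,453,292),-1,.025,8)
line(range(5,290),L(502,0,467,300),1,.037)
line(range(214,320),lambda r:304.5,1,zt+.002)
line(range(214,320),lambda r:335,-1,zt+.002)
E
```

```text
7.75 [0.5391 0.0943 0.0688] [ 0.1526 -0.0929 -0.1446] 0.012605698563124525
[[ 0.0029  0.9892  0.1463]
 [ 0.0005  0.1463 -0.9892]
 [-1.      0.003  -0.0001]]
tool y at z=0: -10.61 mm, slope deg 0.16 n 174 sd 0.06
tool y at z=0: 5.00 mm, slope deg -1.97 n 20 sd 0.03
tool y at z=0: 83.20 mm, slope deg -0.97 n 112 sd 0.03
tool y at z=0: 85.99 mm, slope deg -0.04 n 254 sd 0.02
tool y at z=0: -7.76 mm, slope deg -0.24 n 101 sd 0.12
tool y at z=0: 5.22 mm, slope deg 1.04 n 79 sd 0.07
```

```bash
python3 -m handwheel '[[0,0,0,0.006,0,0,1],[0,0,0,0.012,0,0,1],[0,0,0,0.016,0,0,1],[0,0,0,0.017,0,0,1],[0,0,0,0.017,0,0,1],[0,0,0,0.017,0,0,1],[0,0,0,0.017,0,0,1]]'; python3 -m handwheel '[[0,0,0,0.001,0,0,1],[0,0,0,0.002,0,0,1],[0,0,0,0.002,0,0,1],[0,0,0,0.002,0,0,1]]'
```

```text
time: 8.68
ee_pos: [0.5381, 0.0942, 0.0499]
tcp_rot: [94.3, 90.0, 12.7]
wrist_force: [-0.4, -0.2, -1.5]
opening: 0.0125
time: 9.18
ee_pos: [0.5382, 0.0942, 0.0493]
tcp_rot: [91.6, 89.9, 10.0]
wrist_force: [-4.8, -0.6, 11.4]
opening: 0.0124
```

```bash
python3 -m handwheel '[[0,0,0,-0.0005,0.001,0,1],[0,0,0,-0.0005,0.002,0,1],[0,0,0,-0.0005,0.003,0,1],[0,0,0,-0.0005,0.003,0,1],[0,0,0,-0.0005,0.003,0,1]]'; python3 look.py w8
```

```text
time: 9.8
ee_pos: [0.5406, 0.0945, 0.0493]
tcp_rot: [-80.6, 90.0, -162.2]
wrist_force: [-5.5, -0.7, 9.2]
opening: 0.0126
9.8 [0.5406 0.0945 0.0493] [-5.4784 -0.6942  9.2269] 0.012591542132368863
[[-0.0002  0.9892  0.1465]
 [-0.0001  0.1465 -0.9892]
 [-1.     -0.0002  0.    ]]
```

View pics/w8.png

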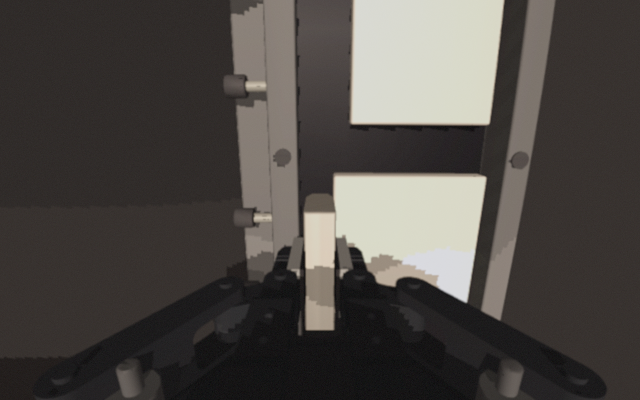

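```bash
python3 -m handwheel '[[0,0,0,0,0.0005,0,1],[0,0,0,0,0.001,0,1],[0,0,0,0,0.0015,0,1],[0,0,0,0,0.0015,0,1],[0,0,0,0,0.0015,0,1]]';  python3 -m handwheel '[[0,0,0,0,0.0005,0,1],[0,0,0,0,0.001,0,1],[0,0,0,0,0.001,0,1],[0,0,0,0,0.001,0,1]]'
```

```text
time: 10.48
ee_pos: [0.5419, 0.0947, 0.0493]
tcp_rot: [-88.8, 90.0, -170.4]
wrist_force: [-7.1, -1.6, 10.5]
opening: 0.0127
time: 10.98
ee_pos: [0.542, 0.0947, 0.0493]
tcp_rot: [-90.0, 89.9, -171.6]
wrist_force: [-11.2, -1.6, 13.2]
opening: 0.0131
```

```bash
python3 -m handwheel '[[0,0,0,0,0.0007,0,1],[0,0,0,0,0.0015,0,1],[0,0,0,0,0.0015,0,1],[0,0,0,0,0.0015,0,1]]'; python3 look.py w9
python3 - <<'E'
from h import *
import pickle
p=pickle.load(open('w9.pkl','rb'));f=p['frame'][150:350,280:546]
cv2.imwrite('pics/w9c.png',cv2.resize(f,None,fx=3,fy=3,interpolation=cv2.INTER_CUBIC)[:,:,::-1])
E
```

```text
time: 11.48
ee_pos: [0.5423, 0.0948, 0.0493]
tcp_rot: [-89.6, 89.7, -171.2]
wrist_force: [-18.6, -2.5, 18.9]
opening: 0.0127
11.475 [0.5423 0.0948 0.0493] [-18.6335  -2.4886  18.9284] 0.01273135148739131
[[-0.0049  0.9892  0.1465]
 [-0.0008  0.1465 -0.9892]
 [-1.     -0.005   0.    ]]
```

View pics/w9c.png

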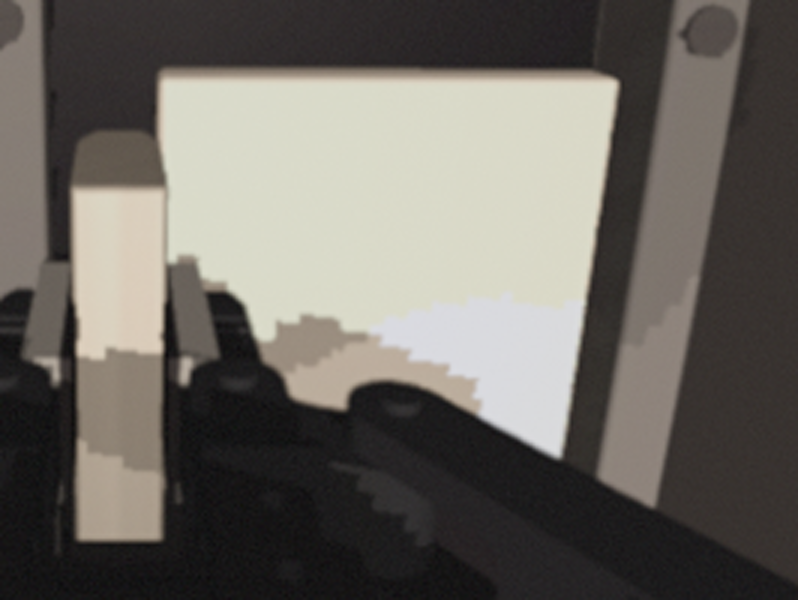

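```bash
cat > gap.py <<'E'
from meas import *
def toolline(p,zt,R,rows,g,s,z,w=6):
    q=p;G=cv2.cvtColor(p['frame'],cv2.COLOR_RGB2GRAY).astype(np.float32);X=[]
    th=np.radians(8.45);e=np.array([-np.sin(th),np.cos(th)]);ex=np.array([np.cos(th),np.sin(th)])
    for r in rows:
        c,d=sub(G[r],int(g(r))-w,int(g(r))+w+1,s)
        if d<4: continue
        P=onz(p,(c,r),z);X.append((P[:2]@ex,P[:2]@e))
    X=np.array(X)
    for _ in range(4):
        k=np.polyfit(X[:,1],X[:,0],1);e_=X[:,0]-np.polyval(k,X[:,1]);m=abs(e_)<2.5*np.median(abs(e_))+1e-5;X=X[m]
    return k,e_.std(),len(X)
L=lambda x0,y0,x1,y1:(lambda r:x0+(x1-x0)*(r-y0)/(y1-y0))
def show(p,items,t):
    for n,rows,g,s,z in items:
        k,sd,c=toolline(p,0,0,rows,g,s,z)
        print(n,'s@t=%.3f: %.2f mm  yaw rel 8.45: %.2f deg  n %d sd %.2f'%(t,np.polyval(k,t)*1e3,-np.degrees(np.arctan(k[0])),c,sd*1e3))
E
python3 - <<'E'
from gap import *
p=pickle.load(open('w9.pkl','rb'))
show(p,[('rail',range(5,190),L(297,0,296,230),-1,.027),('wide far',range(178,298),L(486,178,469,300),-1,.025),('fence',range(5,310),L(280+600/3-0+0,0,0,0) if 0 else L(280+690/3+(-2),150,280+600/3,310),1,.037)],.0147)
E
```

```text
rail s@t=0.015: 536.53 mm  yaw rel 8.45: 0.08 deg  n 156 sd 0.05
wide far s@t=0.015: 633.23 mm  yaw rel 8.45: -0.01 deg  n 100 sd 0.04
fence s@t=0.015: 633.40 mm  yaw rel 8.45: -0.09 deg  n 246 sd 0.02
```

```bash
python3 -m handwheel '[[0,0,0,-0.0005,-0.001,0,1],[0,0,0,-0.001,-0.0022,0,1],[0,0,0,-0.001,-0.0022,0,1],[0,0,0,-0.001,-0.0022,0,1]]'
```

```text
time: 12.02
ee_pos: [0.542, 0.0947, 0.0493]
tcp_rot: [-87.8, 89.9, -169.3]
wrist_force: [-6.7, -1.2, 4.1]
opening: 0.0127
```

```bash
python3 -m handwheel '[[0,0,0,0,-0.0006,0,1],[0,0,0,0,-0.0006,0,1],[0,0,0,0,-0.0006,0,0.5],[0,0,0,0,-0.0006,0,0.3],[0,0,0,0,-0.0006,0,0.2],[0,0,0,0,-0.0006,0,0.2]]' ; python3 look.py w10
```

```text
time: 12.78
ee_pos: [0.5422, 0.0948, 0.0493]
tcp_rot: [81.0, 90.0, -0.6]
wrist_force: [1.1, 0.0, -0.4]
opening: 0.0344
12.775 [0.5422 0.0948 0.0493] [ 1.1258  0.027  -0.3522] 0.034440094685191214
[[ 0.0001  0.9892  0.1464]
 [-0.      0.1464 -0.9892]
 [-1.      0.0001  0.    ]]
```

View pics/w10.png

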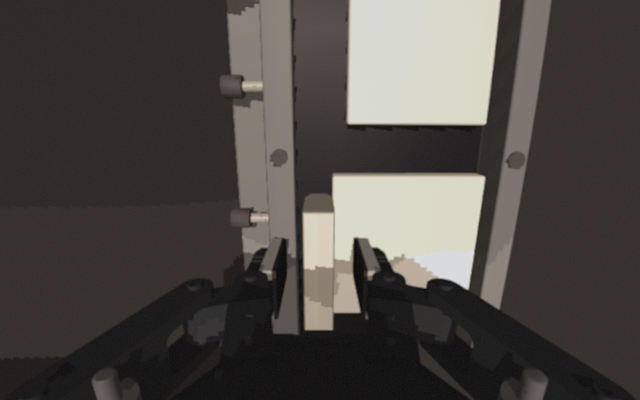

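```bash
python3 -m handwheel '[[0,0,0,-0.03,0,0,0.2],[0,0,0,-0.08,0,0.01,0],[0,0,0,-0.1,0,0.03,0],[0,0,0,-0.1,0,0.03,0],[0,0,0,-0.1,0,0.03,0]]' ; python3 look.py w11 bar_thin
```

```text
time: 13.45
ee_pos: [0.5462, 0.0653, 0.1482]
tcp_rot: [-100.2, 89.9, 178.2]
wrist_force: [-1.0, -0.3, -1.1]
opening: 0.0431
13.45 [0.5462 0.0653 0.1482] [-1.0428 -0.3028 -1.059 ] 0.04307184081101155
[[-0.0013  0.9892  0.1462]
 [ 0.      0.1462 -0.9892]
 [-1.     -0.0012 -0.0002]]
bar_thin [([318.2, 166.4], 0.91)]
```

View pics/w11.png

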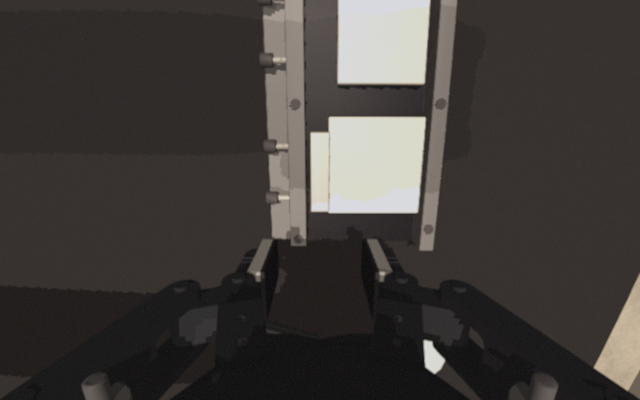

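```bash
python3 - <<'E'
from gap import *
p=pickle.load(open('w11.pkl','rb'))
show(p,[('rail',range(5,235),L(303,0,304,240),-1,.027),('wide far',range(122,208),L(424,120,419,210),-1,.025),('fence',range(5,240),L(438,0,421,240),1,.037),('bar rail side',range(140,205),lambda r:311,1,.051)],.0147)
G=cv2.cvtColor(p['frame'],cv2.COLOR_RGB2GRAY).astype(np.float32)
a,_=sub(G[:,320],126,140,1);b,_=sub(G[:,320],205,220,-1)
th=np.radians(8.45);e=np.array([-np.sin(th),np.cos(th)])
print([onz(p,(320,x),.051)[:2]@e for x in (a,b)])
E
python3 -m handwheel '[[5,0,0,-0.01,-0.02,0.05,0],[15,0,0,0.03,-0.0815,0.271,0],[15,0,0,0.03,-0.0815,0.271,0],[15,0,0,0.03,-0.0815,0.271,0],[15,0,0,0.03,-0.0815,0.271,0],[15,0,0,0.03,-0.0815,0.271,-0.1],[15,0,0,0.03,-0.0815,0.271,-0.1],[15,0,0,0.03,-0.0815,0.271,-0.1],[15,0,0,0.03,-0.0815,0.271,-0.1],[15,0,0,0.03,-0.0815,0.271,-0.1]]'; python3 look.py w12 bar_mid
```

```text
rail s@t=0.015: 536.44 mm  yaw rel 8.45: 0.09 deg  n 183 sd 0.04
wide far s@t=0.015: 633.55 mm  yaw rel 8.45: 0.10 deg  n 73 sd 0.06
fence s@t=0.015: 633.51 mm  yaw rel 8.45: -0.12 deg  n 205 sd 0.05
bar rail side s@t=0.015: 541.63 mm  yaw rel 8.45: -0.14 deg  n 63 sd 0.02
[np.float64(0.04433958136499422), np.float64(-0.01562583131015647)]
time: 14.8
ee_pos: [0.5059, -0.2143, 0.1195]
tcp_rot: [78.3, 90.0, -18.2]
wrist_force: [-0.5, -0.1, -0.2]
opening: 0.0471
14.8 [ 0.5059 -0.2143  0.1195] [-0.5271 -0.0928 -0.219 ] 0.047084316949906446
[[ 0.0003  0.9935 -0.1135]
 [-0.0001 -0.1135 -0.9935]
 [-1.      0.0003  0.0001]]
bar_mid [([319.2, 206.0], 0.68)]
```

View pics/w12.png

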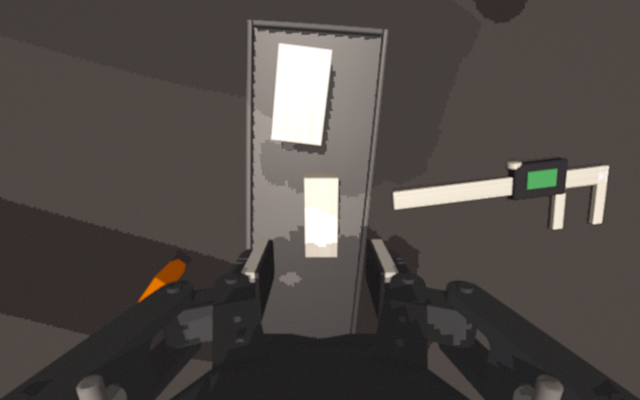

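Run:
```python
from quad import *
p=pickle.load(open('w12.pkl','rb'))
for thr in (170,190,205):
    st,r,b=quad(p,(322,215),thr);print(thr,st,r)
b=b[np.argsort(b[:,1])];A,B=[onz(p,x,.04) for x in ((b[0]+b[1])/2,(b[2]+b[3])/2)];d=A-B
print(np.linalg.norm(d),np.degrees(np.arctan2(d[1],d[0]))-90,(A+B)/2)
o=bot.get_obs();R=rot(o['tcp_rot']);print(o['ee_pos'],np.degrees(np.arctan2(R[1,1],R[0,1])),R.T@((A+B)/2-o['ee_pos']))
f=p['frame'][150:270,240:400];cv2.imwrite('pics/w12c.png',cv2.resize(f,None,fx=4.5,fy=4.5,interpolation=cv2.INTER_CUBIC)[:,:,::-1])
```

```text
170 [ 304  178   34   79 2611] ((320.5, 217.0), (78.0, 33.0), 90.0)
190 [ 304  178   34   78 2518] ((320.5, 216.5), (77.0, 33.0), 90.0)
205 [ 305  179   33   69 2143] ((321.0, 213.0), (68.0, 32.0), 90.0)
0.05070666591227522 -6.500777755871894 [ 0.5059 -0.2112  0.04  ]
[ 0.5058 -0.2146  0.1194] -6.5477667756838525 [ 0.0794 -0.0002 -0.0034]
```

View pics/w12c.png

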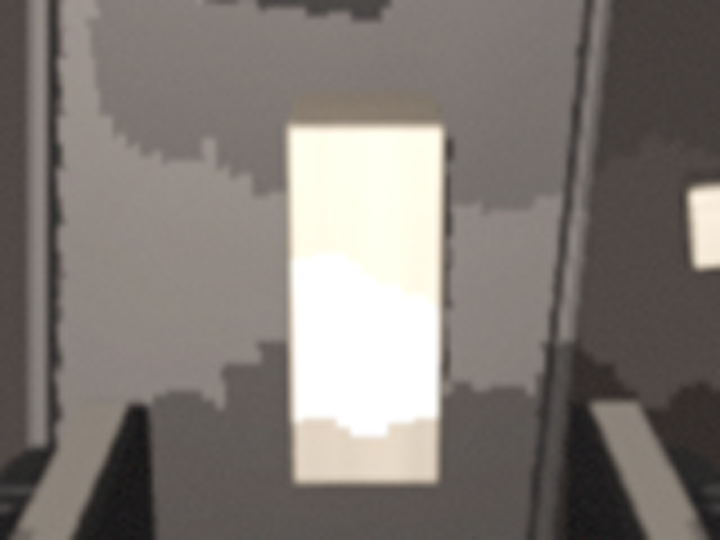

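```bash
python3 -m handwheel '[[0,0,0,0.04,0.0005,0,-0.1],[0,0,0,0.07,0.0005,0,-0.1],[0,0,0,0.082,0.0005,0,-0.1],[0,0,0,0.082,0.0005,0,-0.1],[0,0,0,0.082,0.0005,0,-0.1],[0,0,0,0.082,0.0005,0,1],[0,0,0,0.082,0.0005,0,1],[0,0,0,0.082,0.0005,0,1],[0,0,0,0.082,0.0005,0,1]]' 60
python3 -c "
from h import *
o=bot.get_obs();print(o['ee_pos'],o['wrist_force'])"
```

```text
time: 16.02
ee_pos: [0.5068, -0.2153, 0.0386]
tcp_rot: [73.4, 89.9, -23.1]
wrist_force: [-0.2, -0.0, 5.2]
opening: 0.0225
[ 0.50682843 -0.2152884   0.03858652] [-0.19439878 -0.01941524  5.19002601]
```

```bash
python3 -m handwheel '[[0,0,0,-0.04,0,0,1],[0,0,0,-0.1,0,0,1],[-5,0,0,-0.1,-0.003,-0.05,1],[-15,0,0,-0.1,-0.0262,-0.4147,1],[-15,0,0,-0.1,-0.0262,-0.4147,1],[-15,0,0,-0.1,-0.0262,-0.4147,1],[-15,0,0,-0.1,-0.0262,-0.4147,1],[-15,0,0,-0.1,-0.0262,-0.4147,1],[-15,0,0,-0.1,-0.0262,-0.4147,1],[-15,0,0,-0.1,-0.0262,-0.4147,1],[-15,0,0,-0.1,-0.0262,-0.4147,1],[-15,0,0,-0.1,-0.0262,-0.4147,1],[-15,0,0,-0.0627,-0.0262,-0.4147,1],[-15,0,0,-0.0627,-0.0262,-0.4147,1],[-15,0,0,-0.0627,-0.0262,-0.4147,1],[-15,0,0,-0.0627,-0.0262,-0.4147,1],[-15,0,0,-0.0627,-0.0262,-0.4147,1]]'
python3 look.py w13
```

```text
time: 18.15
ee_pos: [0.528, 0.2001, 0.101]
tcp_rot: [104.9, 89.9, 23.3]
wrist_force: [-0.3, -0.6, -1.6]
opening: 0.0229
18.15 [0.528  0.2001 0.101 ] [-0.2795 -0.5745 -1.6231] 0.02293230438042716
[[ 0.0013  0.9892  0.1463]
 [ 0.0006  0.1463 -0.9892]
 [-1.      0.0014 -0.0004]]
```

View pics/w13.png

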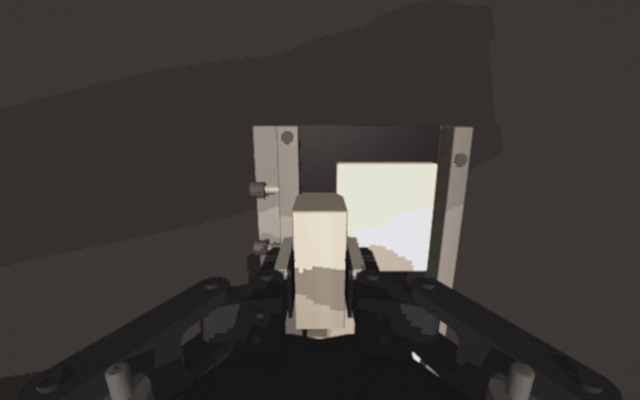

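Run:
```python
from meas import *
p=pickle.load(open('w13.pkl','rb'));T=np.array(p['tool_from_camera'])
q=dict(p);q['Rcw']=T[:3,:3];q['c']=T[:3,3]
G=cv2.cvtColor(p['frame'],cv2.COLOR_RGB2GRAY).astype(np.float32)
zt=.101
def line(n,rows,g,s,z,w=6):
    X=[]
    for r in rows:
        c,d=sub(G[r],int(g(r))-w,int(g(r))+w+1,s)
        if d<4: continue
        a,b=ray(q,(c,r));X.append(a+b*((zt-z)-a[0])/b[0])
    X=np.array(X)
    for _ in range(4):
        k=np.polyfit(X[:,2],X[:,1],1);e=X[:,1]-np.polyval(k,X[:,2]);m=abs(e)<2.5*np.median(abs(e))+1e-5;X=X[m]
    print(n,'tool y at z=0: %.2f mm, slope deg %.2f n %d sd %.2f'%(k[1]*1e3,np.degrees(np.arctan(k[0])),len(X),e.std()*1e3))
L=lambda x0,y0,x1,y1:(lambda r:x0+(x1-x0)*(r-y0)/(y1-y0))
line('rail',range(130,232),L(299,130,299,230),-1,.027)
line('near',range(168,192),L(337,165,337,195),1,.025)
line('far',range(166,268),L(437,165,429,270),-1,.025)
line('fence',range(130,320),L(441,130,440,130) if 0 else L(444,130,440,320),1,.037,12)
line('bar l',range(214,240),lambda r:294,1,zt+.002)
line('bar r',range(214,240),lambda r:347,-1,zt+.002)
def row(c,a,b,s,z):
    r,d=sub(G[:,c],a,b,s);A,B=ray(q,(c,r));X=A+B*((zt-z)-A[0])/B[0];return X[2]*1e3,r
print('tile ends z',row(390,155,170,1,.025),row(415,262,280,-1,.025),'bar ends',row(320,203,218,1,zt+.002),row(310,318,335,-1,zt+.002))
```

```text
rail tool y at z=0: -15.38 mm, slope deg 0.08 n 62 sd 0.11
near tool y at z=0: 10.12 mm, slope deg 0.09 n 22 sd 0.01
far tool y at z=0: 78.25 mm, slope deg 0.14 n 102 sd 0.05
fence tool y at z=0: 81.67 mm, slope deg -0.03 n 131 sd 0.03
bar l tool y at z=0: -12.67 mm, slope deg -0.45 n 19 sd 0.01
bar r tool y at z=0: 10.02 mm, slope deg 0.63 n 21 sd 0.02
tile ends z (np.float64(-40.96902287627677), np.float32(162.10042)) (np.float64(39.71953738562821), np.float32(270.7634)) bar ends (np.float64(-30.70175969510868), np.float32(211.1183)) (np.float64(28.36066991161032), np.float32(328.51294))
```

```bash
python3 -m handwheel '[[0,0,0,0.025,0,0,1],[0,0,0,0.035,0,0,1],[0,0,0,0.042,0,0,1],[0,0,0,0.047,0,0,1],[0,0,0,0.05,0,0,1],[0,0,0,0.05,0,0,1],[0,0,0,0.05,0,0,1]]'; python3 -m handwheel '[[0,0,0,0.001,0,0,1],[0,0,0,0.0015,0,0,1],[0,0,0,0.0015,0,0,1],[0,0,0,0.0015,0,0,1]]'
```

```text
time: 19.08
ee_pos: [0.5277, 0.2001, 0.0503]
tcp_rot: [102.9, 90.0, 21.3]
wrist_force: [-0.3, -0.5, -1.1]
opening: 0.0229
time: 19.58
ee_pos: [0.5278, 0.2001, 0.0496]
tcp_rot: [102.1, 89.9, 20.5]
wrist_force: [-3.4, -2.0, 6.2]
opening: 0.023
```

```bash
python3 -m handwheel '[[0,0,0,0,0.001,0,1],[0,0,0,0,0.002,0,1],[0,0,0,0,0.003,0,1],[0,0,0,0,0.004,0,1],[0,0,0,0,0.004,0,1],[0,0,0,0,0.004,0,1]]'; python3 -m handwheel '[[0,0,0,0,0.0007,0,1],[0,0,0,0,0.0015,0,1],[0,0,0,0,0.0015,0,1],[0,0,0,0,0.0015,0,1]]'
```

```text
time: 20.32
ee_pos: [0.5312, 0.2007, 0.0496]
tcp_rot: [-167.5, 90.0, 110.9]
wrist_force: [-5.8, -1.5, 8.0]
opening: 0.0227
time: 20.82
ee_pos: [0.5314, 0.2007, 0.0496]
tcp_rot: [-98.6, 89.8, 179.8]
wrist_force: [-12.7, -2.2, 13.5]
opening: 0.0223
```

```bash
python3 -m handwheel '[[0,0,0,-0.0003,0.001,0,1],[0,0,0,-0.0006,0.002,0,1],[0,0,0,-0.0006,0.002,0,1],[0,0,0,-0.0006,0.002,0,1],[0,0,0,-0.0006,0.002,0,1]]'; python3 look.py w14
```

```text
time: 21.45
ee_pos: [0.5317, 0.2007, 0.0496]
tcp_rot: [-93.2, 89.6, -174.7]
wrist_force: [-19.9, -2.6, 15.2]
opening: 0.0227
21.45 [0.5317 0.2007 0.0496] [-19.8777  -2.6322  15.1557] 0.022725219092446316
[[-0.0065  0.9891  0.1471]
 [-0.0006  0.1471 -0.9891]
 [-1.     -0.0066 -0.0004]]
```

View pics/w14.png

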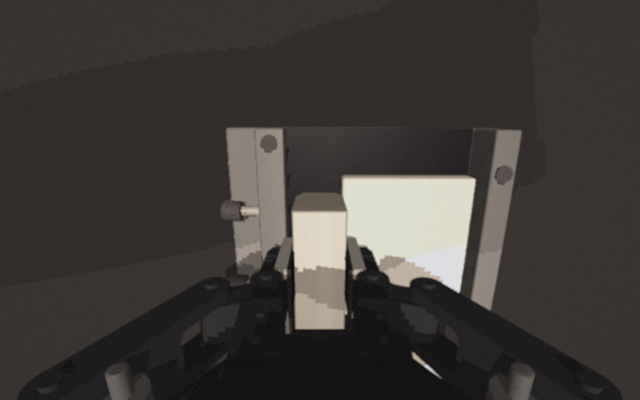

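Run:
```python
from gap import *
p=pickle.load(open('w14.pkl','rb'))
show(p,[('rail',range(135,232),L(285,130,286,240),-1,.027),('narrow far',range(182,285),L(474,178,462,290),-1,.025),('fence',range(135,300),L(494,130,474,300),1,.037)],.1203)
for n in ('top','side'):
    q=cam(n);save(q,n+'1.png')
    a,b,c,d=(220,140,470,270) if n=='top' else (310,190,470,340)
    f=q['frame'][b:d,a:c];s=min(800/f.shape[1],600/f.shape[0]);cv2.imwrite(f'pics/{n}1c.png',cv2.resize(f,None,fx=s,fy=s,interpolation=cv2.INTER_CUBIC)[:,:,::-1])
o=bot.get_obs();print(o['time'],o['wrist_force'],o['opening'])
```

```text
rail s@t=0.120: 536.45 mm  yaw rel 8.45: 0.04 deg  n 97 sd 0.04
narrow far s@t=0.120: 633.28 mm  yaw rel 8.45: 0.06 deg  n 84 sd 0.03
fence s@t=0.120: 633.47 mm  yaw rel 8.45: -0.09 deg  n 159 sd 0.03
21.6 [-21.1703  -3.3006  14.6901] 0.023039209054119464
```

View pics/top1c.png

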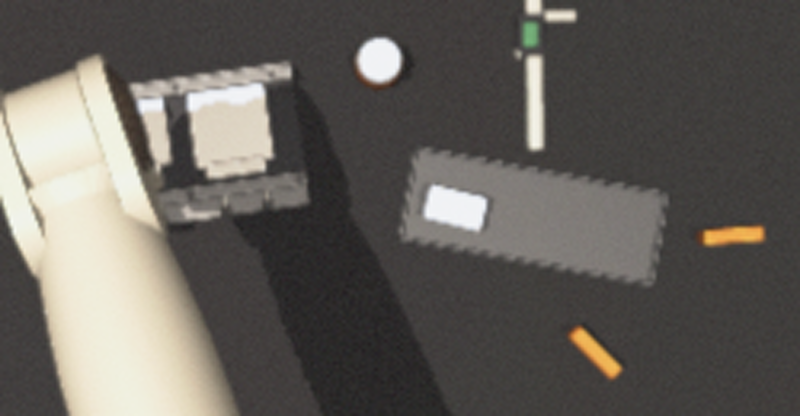

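View pics/side1.png

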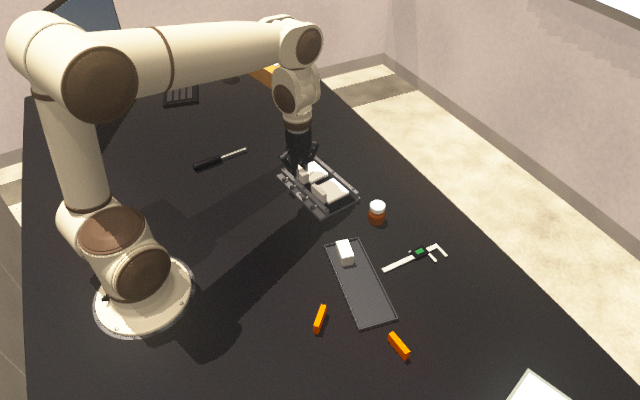

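All checks hold, so I'm handing the job in while the arm keeps gripping and pressing.

```bash
python3 -c "
from h import *
print(bot.job_done());o=bot.get_obs();print(o['time'],o['ee_pos'],o['wrist_force'],o['opening'])"
```

```text
the job is handed in; nothing more can be done
None
the job is handed in; nothing more can be done
```

I placed both bars, pushed both tiles flush to the fence, and handed the job in at about 21.6 s, inside the 58 s limit. The interface reports no verdict, and no readings were possible afterwards.

- **First bar:** the 14 mm bar stands in the gap behind the wide tile, down on the bed and within 0.5 mm of the tile's middle. After release, the wrist camera put the tile's edge within 0.1 mm of the fence and about 0.2° of parallel.
- **Second bar:** the 24 mm bar is behind the narrow tile, still gripped and down on the bed. It presses the tile against the fence with about 21 N. The camera put that tile within 0.2 mm of the fence and 0.15° of parallel, which is about the limit of the measurement.
- **Tool tilt:** the tool leans about 0.4° under the push, and I left that uncorrected.
- **Camera offset:** the wrist camera showed the gripped bars about 1 to 1.7 mm off the tool centre, so I measured bar and gap relative to each other.
- **Everything else:** the last overview pictures show the 34 mm bar still standing in the tray. The jar, caliper, screwdriver and both orange look-alikes look unmoved.

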